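# Lock a lens barrel: hold it with a flat key and tighten its knurled ring

## Task

Turn the lens barrel by its black head until its red slotted lug points straight at the notched posts of the mount, take the flat key from its rack and lay it on edge fully down into the mount's notches and the lug's slot so that it holds the barrel still, then turn the knurled lock ring clockwise (seen from above) until it is fully tight. Put the key back in its rack, fully down in both notches, with the barrel still lined up and the ring tight; leave the other things on the bench where they are.

Things in the scene. Friction and masses are not known exactly. Their poses are not given: they have to be found in the camera images.
- lens_mount: Fixed lens mount: round grey housing (radius 46 mm, top at 36 mm) on an aluminium base plate 8 mm thick, 70 mm wide, from x = +60 to -215 mm. Origin: on the barrel's upright axis at bench level, z up. Two dark notched posts stand on its -x side, at x = -69 and -190 mm (10 and 12 mm thick along x, 32 mm wide, 60 mm high).
- key_seat (a point): Point of the mount between its posts, 128 mm from the barrel's axis on the mount's -x side, at z = 40 mm: where the middle of the key's lower edge lies once seated. Axes as the mount's. The posts' notches run along x at y = 0: open upward, 7 mm wide, floor at z = 40 mm, straight for 12 mm, then flared to 18 mm at the mouth (z = 60 mm).
- barrel_head (a point): Middle of the barrel's black head, on its axis, 97 mm above the bench: a cylinder 44 mm in diameter, z = 82 to 112 mm, just above the lock ring; grip the barrel here. Axes turn with the barrel. A white line on the head is above the red lug (see lug_slot).
- lug_slot (a point): Floor of the slot in the barrel's red lug, on its centre line, 42 mm from the barrel's axis, at z = 40 mm. The lug points along this frame's -x, is below the ring, 30 to 54 mm from the axis, 32 mm wide, top at z = 54 mm. Its slot is radial, open upward and outward, 7 mm wide up to z = 47 mm, flared to 18 mm at its mouth; one end of the key lies in it.
- barrel (a joint): Angle of the barrel in its housing, rad, counter-clockwise positive seen from above; 0 when the lug points straight at the posts (mount's -x). Range -1.2 to 0.3, starts between -0.95 and -0.4. It turns easily (0.1 N m friction), stays where left, and carries the lock ring along.
- ring_mid (a point): Centre of the knurled aluminium lock ring, on the barrel's axis, 69 mm above the bench. The ring is 62 mm in diameter, 22 mm high (z = 58 to 80 mm), between the lug below (top 54 mm) and the head above (44 mm diameter, to 112 mm). With the key seated, nothing else within 60 mm of the axis stands above 54 mm, nor above 60 mm within 85 mm.
- ring (a joint): Angle of the ring on the barrel, rad, growing clockwise seen from above. Starts loose between 0 and 0.4; fully tight at its stop, 1.45, where its yellow tick is above the lug, in line with the head's white line. It grips the barrel with 0.3 N m friction, so that unless the key holds the barrel, turning the ring only drags the barrel round.
- key_mid (a point): Centre of the flat key's blue handle, 18 mm above the key's lower edge; x along the key, z up. The key stands on edge: a steel strip 188 mm long, 5 mm thick, 14 mm high; the handle at its middle is 80 mm long, 14 mm thick, 2 to 34 mm above the lower edge. Both ends alike. About 0.15 kg. Starts in the rack.
- flat_key: The same flat key as key_mid; origin at the middle of its lower edge, axes as those of key_mid.
- rack_seat (a point): Point of the fixed grey key rack, z = 30 mm, midway between its two notches: where the middle of the key's lower edge lies (within 5 mm along x at the start). x along the key. Base plate 170 x 70 x 8 mm; posts at x = +-60 mm, 12 mm thick, 32 mm wide, 50 mm high. Notches 7 mm wide, floor z = 30 mm, straight to 42 mm, flared to 18 mm at z = 50 mm.
- amber_bottle: Bystander: amber bottle with a black cap, standing or lying loose on the bench; origin at its underside. Leave alone.
- powder_jar: Bystander: jar with a red lid, standing or lying loose on the bench; origin at its underside. Leave alone.
- tape_roll: Bystander: tape roll, standing or lying loose on the bench; origin at its underside. Leave alone.

How it is judged:
By the outcome, as a careful person would: the job done as asked, in the order asked, and still so for the second after the job is handed in, with the robot touching nothing.
It also fails if it takes over 72 s, if anything falls off the work surface, if the arm or the gripper's body presses on something with over 40 N, if the wrist force passes 120 N, or if a joint passes its speed limit or range.

## Robot

A 6-joint arm with a two-finger parallel gripper is mounted at the origin on a cart in front of the work surface, level with it; the furniture and walls round the work are solid. World frame = base frame: x ahead of the robot, y to its left, z up, the work surface at z = 0. Lengths are in m, angles in rad, forces in N, time in s.
With the tool pointing down it reaches from about 0.275 to 0.875 m from the base axis. Payload 12.5 kg.
Tool frame: the origin (TCP) lies on the centre line of the jaws, within the pads' length; the fingertips stand r.finger_overhang ahead of it and the grasp point (between the pads) lies 3 mm ahead of it (r.finger_overhang is the distance from the TCP to the fingertips, in m); z points along the fingers, y is the direction in which the jaws open and shut (so a half turn about z gives the same grasp; the last joint's range is limited). The gripper opens to 85 mm and grips with 20 to 120 N. Pads are 22 mm wide; open, the fingers measure 114 mm over their backs; the gripper's body (76 mm by 85 mm) begins 54 mm behind the grasp point. The pads swing forward as they close: fully open they stand 13 mm farther back than shut.
Start: joints at [1.177, 0.351, 1.652, -0, 1.139, -0.085], TCP at [0.167, 0.524, 0.253] pointing down, gripper open.
Joint ranges: [-2.75, 2.75], [-0.79, 2.1], [0.01, 2.65], [-1.57, 4.71], [0.07, 3.14], [-2.87, 2.87]. Speed limits (rad/s): [2.22, 2.22, 2.79, 3.14, 3.14, 3.14].

## Interface

Orientations are given as a unit quaternion [x, y, z, w].
In Python, from cell import r, optics gives the robot as it stands. The module is installed in compiled form; this text tells all that it offers. Calls block until the motion is done:
- r.move_to(position, orientation): joint-space move of the TCP to a pose.
- r.move_linear(position, rot=None, vel=0.15): straight line of the TCP; rot=None keeps the orientation; vel is the mean speed in m/s.
- r.set_joints(angles): joint-space move.
- r.set_gripper(opening, squeeze=None): opening from 0.0 (shut) to 1.0 (fully open); squeeze is the grip in N (None keeps the last); returns when the fingers have stopped.
- r.sleep(seconds).
- r.inverse_kinematics(position, orientation): joint angles nearest the present ones, or None.
- optics.get_image(name): name is "scene" or "side" or "wrist"; returns a dict with "pixels" (480x640x3 uint8, red, green, blue), "depth" (480x640 float32, m along the optical axis (not along the pixel's ray), 0 where there is no reading), "fx", "fy", "cx", "cy" (pixels), "camera_from_world" (4x4, takes a point from world to camera coordinates); the wrist camera has in their place "mount" (4x4, takes a point from camera to tool coordinates, whose origin is the TCP and whose axes are the flange's). Camera axes: x right, y down, z forward; pixel columns grow to the right and rows downward; lengths in m; the calibration is good to about 2 mm. A picture is of the moment at which its call begins: read the wrist's pose just before it.
A pose or a line that the arm cannot do raises r.PlanningError and nothing moves.
- r.hand_in(): hands the job in, once; it reports no verdict.
Readings, each from a call of its own:
- r.current_t(): time.
- r.current_q(): joint angles.
- r.current_qvel(): joint speeds.
- r.current_effort(): joint torques, N m.
- r.current_tool_pos(): TCP position.
- r.current_ee_rot(): TCP orientation.
- r.current_contact_force(): force on the tool from outside, world axes, zero at the start.
- r.current_torque(): the same for the moment, N m.
- r.current_opening(): opening from 0.0 (shut) to 1.0 (fully open).
Only numpy, scipy, OpenCV 4.12 (cv2) and the standard library are available. Lean on these libraries where they do the work, as an engineer would, in place of code of your own. Each camera call takes 0.05 s, during which the arm holds its last target.

## Working session

There is one attempt and no reset: what is moved stays moved. The work goes in short steps, each a Python script; the robot and the scene stay as the last script left them, time stands still between calls to the robot, and variables do not carry over. Pictures are saved under pics/ and viewed, and the job is handed in when it is done.

```bash
mkdir -p pics; ls; cat > h.py <<'E'
import numpy as np, cv2
from cell import r, optics
def snap(name, fn):
    im=optics.get_image(name); cv2.imwrite('pics/'+fn+'.png', im['pixels'][:,:,::-1]); np.savez('/tmp/'+fn+'.npz', **im); return im
E
python3 - <<'E'
from h import *
print(r.current_t(), r.current_tool_pos(), r.current_ee_rot(), r.finger_overhang, r.current_opening())
for n in ("scene","side","wrist"):
    im=snap(n,n+"0"); print(n,im['fx'],im['cx'],im['cy'], im.get('camera_from_world',im.get('mount')))
E
```

```text
pics
0.0 [0.1669954  0.52371984 0.25274815] [ 1.53773388e-01  9.88105976e-01 -5.56150638e-04 -1.29690239e-04] 0.022 0.9978140521385452
scene 561.5070734731656 319.41213228174115 236.52935198094312 [[ 0.59671726 -0.80240729  0.00842995 -0.51758233]
 [-0.51046405 -0.38767485 -0.76755108  0.22321781]
 [ 0.61915666  0.45370779 -0.64093234  1.02493899]
 [ 0.          0.          0.          1.        ]]
side 513.3472943977936 306.9826612260705 241.02310585719968 [[ 0.93712991 -0.34893873  0.00541263 -0.57627622]
 [-0.18550867 -0.51122993 -0.83918442  0.03674999]
 [ 0.29559105  0.78542073 -0.54382002  1.13739481]
 [ 0.          0.          0.          1.        ]]
wrist 406.14885378608744 323.05264020558394 239.64670809814535 [[ 7.63902325e-04 -9.55080794e-01 -2.96344552e-01  7.62057530e-02]
 [ 9.99999304e-01  4.63182969e-04  1.08496895e-03 -2.35328179e-04]
 [-8.98971252e-04 -2.96345175e-01  9.55080483e-01 -1.21116286e-01]
 [ 0.00000000e+00  0.00000000e+00  0.00000000e+00  1.00000000e+00]]
```

View pics/scene0.png

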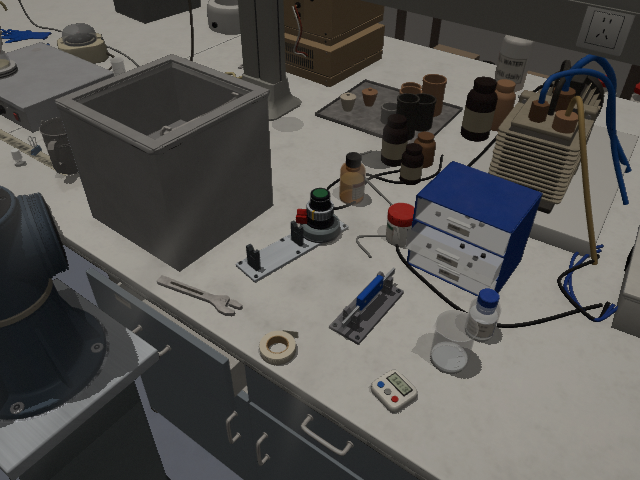

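View pics/side0.png

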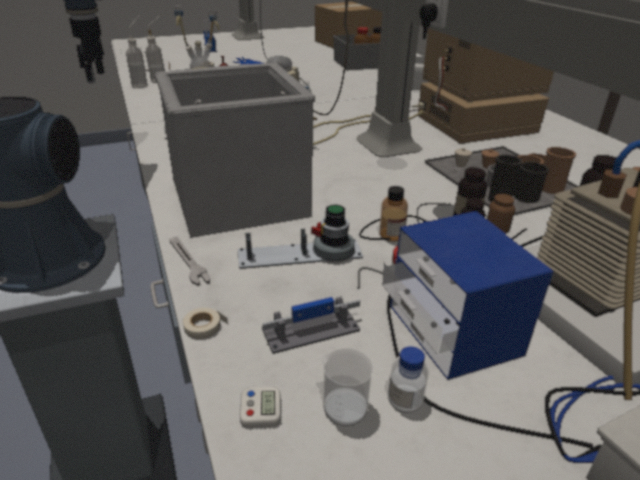

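View pics/wrist0.png

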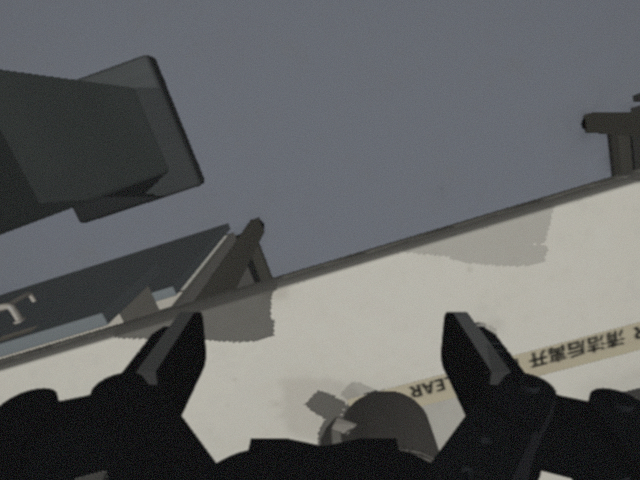

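Scene view: barrel at (320,215) with the red lug at (302,215) and posts at (253,258) and (297,233). The rack with the blue-handled key is at (368,300). Next I'll get rough positions by casting rays.

```bash
cat >> h.py <<'E'
def cam_pose(im, tool=None):
    if 'camera_from_world' in im: return np.linalg.inv(im['camera_from_world'])
    return tool@im['mount']
def tool_T():
    from scipy.spatial.transform import Rotation as R
    T=np.eye(4);T[:3,:3]=R.from_quat(r.current_ee_rot()).as_matrix();T[:3,3]=r.current_tool_pos();return T
def ray(im,T,u,v,z):
    d=T[:3,:3]@np.array([(u-im['cx'])/im['fx'],(v-im['cy'])/im['fy'],1.]);o=T[:3,3]
    return o+d*(z-o[2])/d[2]
def proj(im,T,p):
    c=np.linalg.inv(T)@np.append(p,1.); return np.array([im['fx']*c[0]/c[2]+im['cx'],im['fy']*c[1]/c[2]+im['cy']])
def load(fn): return {k:(v if v.ndim else v.item()) for k,v in np.load('/tmp/'+fn+'.npz').items()}
E
python3 - <<'E'
from h import *
s=load('scene0');T=cam_pose(s)
print(T[:3,3])
for n,u,v,z in [('head',320,192,.112),('lug',302,215,.054),('postfar',252,247,.06),('postnear',297,223,.06),('key',370,290,.06),('rackp1',337,331,0.008),('rackp2',385,280,0.008),('jar',402,210,.07),('bottle',352,158,.08),('tape',277,345,.02)]:
    print(n,ray(s,T,u,v,z).round(3))
T=cam_pose(load('side0'));s=load('side0')
for n,u,v,z in [('head',335,209,.112),('lug',317,229,.054),('postfar',249,235,.06),('postnear',304,231,.06),('key',313,307,.06)]:
    print(n,ray(s,T,u,v,z).round(3))
E
python3 -c "
import cv2
a=cv2.imread('pics/scene0.png');cv2.imwrite('pics/c1.png',cv2.resize(a[140:360,220:440],None,fx=2.7,fy=2.7,interpolation=cv2.INTER_CUBIC))"
```

```text
[-0.21180283 -0.79379871  0.83261082]
head [ 0.608 -0.193  0.112]
lug [ 0.578 -0.166  0.054]
postfar [ 0.422 -0.155  0.06 ]
postnear [ 0.542 -0.18   0.06 ]
key [ 0.464 -0.421  0.06 ]
rackp1 [ 0.379 -0.405  0.008]
rackp2 [ 0.554 -0.405  0.008]
jar [ 0.712 -0.346  0.07 ]
bottle [ 0.812 -0.142  0.08 ]
tape [ 0.277 -0.342  0.02 ]
head [ 0.605 -0.197  0.112]
lug [ 0.574 -0.173  0.054]
postfar [ 0.423 -0.155  0.06 ]
postnear [ 0.541 -0.18   0.06 ]
key [ 0.468 -0.425  0.06 ]
```

View pics/c1.png

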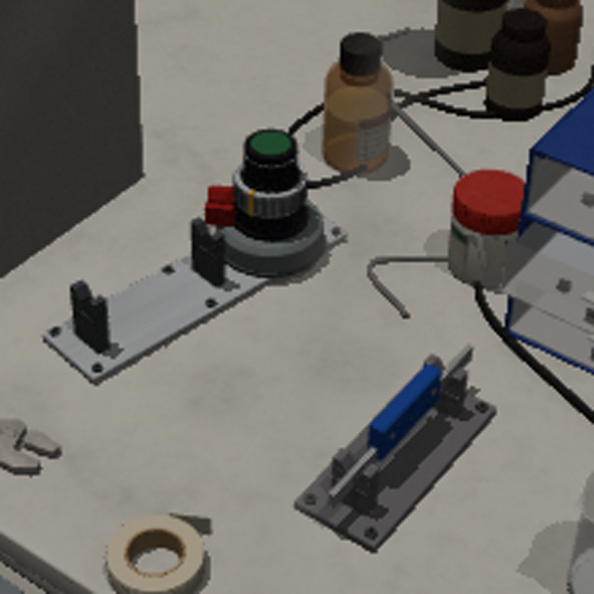

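```bash
python3 - <<'E'
from h import *
s=load('scene0');T=cam_pose(s)
def pt(u,v,s=s,T=T):
    d=float(s['depth'][v,u]); c=np.array([(u-s['cx'])/s['fx']*d,(v-s['cy'])/s['fy']*d,d,1]); return (T@c)[:3].round(3)
for u,v in [(65,100),(158,145),(265,92),(172,60),(182,255),(95,215),(268,190),(160,160),(215,120),(265,40),(480,20),(401,206),(352,155)]: print((u,v),pt(u,v))
E
```

```text
(65, 100) [0.325 0.24  0.313]
(158, 145) [ 0.319 -0.047  0.315]
(265, 92) [ 0.601 -0.053  0.311]
(172, 60) [0.592 0.221 0.314]
(182, 255) [ 0.323 -0.047  0.05 ]
(95, 215) [0.315 0.246 0.023]
(268, 190) [ 0.596 -0.05   0.063]
(160, 160) [ 0.316 -0.048  0.285]
(215, 120) [ 0.453 -0.055  0.31 ]
(265, 40) [0.992 0.292 0.226]
(480, 20) [ 0.996 -0.337  0.413]
(401, 206) [ 0.712 -0.343  0.08 ]
(352, 155) [ 0.764 -0.173  0.124]
```

```bash
cat >> h.py <<'E'
def qd(psi):
    p=np.deg2rad(psi)/2; return [np.cos(p),np.sin(p),0,0]
def st(): print('t',round(r.current_t(),2),'p',np.round(r.current_tool_pos(),4),'q',np.round(r.current_q(),2),'F',np.round(r.current_contact_force(),1),'M',np.round(r.current_torque(),2),'op',round(r.current_opening(),3))
E
python3 - <<'E'
from h import *
q0=r.current_q()
r.move_linear([0.167,0.524,0.43],vel=0.4); st()
r.move_to([0.45,-0.30,0.43],qd(-12)); st()
r.move_linear([0.45,-0.30,0.34],vel=0.3); st()
np.save('/tmp/w1T.npy',tool_T()); snap('wrist','w1'); st()
E
```

```text
t 0.74 p [0.167  0.5239 0.4302] q [ 1.18  0.23  1.38 -0.    1.53 -0.08] F [ 0.4 -0.1 -1.1] M [-0.   -0.02  0.01] op 1.001
t 3.79 p [ 0.4503 -0.2995  0.43  ] q [-0.67  0.21  1.41  0.    1.52  1.11] F [-0.8  0.2  0.1] M [0.02 0.01 0.02] op 0.998
t 4.24 p [ 0.4504 -0.3     0.341 ] q [-0.67  0.26  1.56  0.    1.32  1.11] F [ 0.3 -0.2  0.7] M [-0.01  0.04  0.02] op 1.005
t 4.29 p [ 0.4507 -0.3003  0.3421] q [-0.67  0.26  1.56  0.    1.32  1.11] F [ 0.3 -1.1  0.3] M [-0.02  0.03 -0.  ] op 1.001
```

View pics/w1.png

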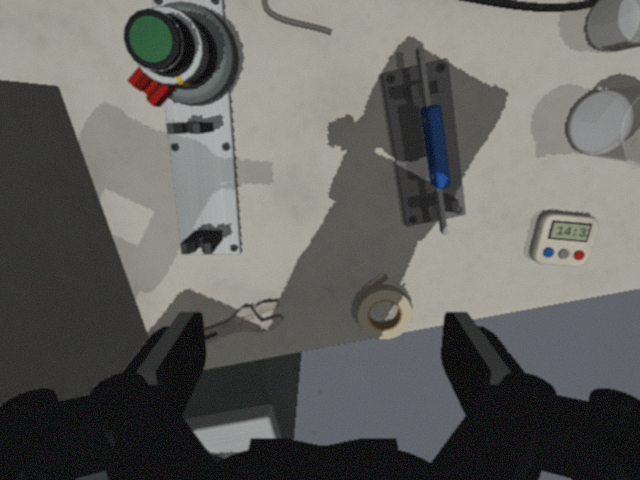

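```bash
python3 -c "
import cv2
a=cv2.imread('pics/w1.png')
L=cv2.resize(a[0:260,110:260],None,fx=2.3,fy=2.3,interpolation=cv2.INTER_CUBIC)
R=cv2.resize(a[30:240,370:480],None,fx=2.8,fy=2.8,interpolation=cv2.INTER_CUBIC)
import numpy as np
o=np.zeros((600,700,3),'uint8');o[:L.shape[0],:L.shape[1]]=L;o[:R.shape[0],360:360+R.shape[1]]=R;cv2.imwrite('pics/c2.png',o)"
```

```text
(no output)
```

View pics/c2.png

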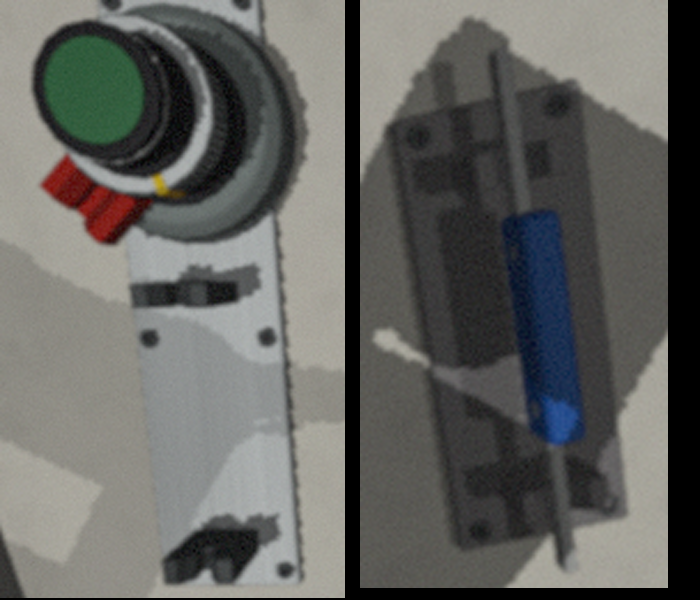

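```bash
python3 - <<'E'
from h import *
w=load('w1');T=np.load('/tmp/w1T.npy')@w['mount']
R=lambda u,v,z: ray(w,T,u,v,z)
a=R(418.9,50,.044);b=R(445,233,.044);print('key',a,b,np.linalg.norm(a-b),np.rad2deg(np.arctan2(*(a-b)[1::-1])),(a+b)/2)
p=w['pixels'].astype(int)
m=((p[...,2]>p[...,0]+40)&(p[...,2]>p[...,1]+25)).astype('uint8'); m[:, :400]=0;m[:,480:]=0;m[:90]=0;m[200:]=0
print(cv2.minAreaRect(np.argwhere(m)[:,::-1].astype(np.float32)))
g=((p[...,1]>p[...,0]+25)&(p[...,1]>p[...,2]+10)).astype('uint8'); g[100:]=0;g[:,250:]=0
e=cv2.fitEllipse(max(cv2.findContours(g,0,1)[0],key=len));print(e,'head',R(*e[0],.112))
cl=R(181.7,253.5,.008);cr=R(241.3,252.2,.008);print('plate end',cl,cr,(cl+cr)/2,np.linalg.norm(cl-cr))
# right edge
x=R(110+275/2.3,230/2.3,.008);y=R(110+297/2.3,560/2.3,.008);print('edge yaw',np.rad2deg(np.arctan2(*(x-y)[1::-1])))
print('near post notch',R(110+193/2.3,283/2.3,.06),'far',R(110+207/2.3,540/2.3,.06))
print('rack corners',[R(370+(u-360)/2.8,30+v/2.8,.008).round(4) for u,v in [(388,122),(582,85),(627,517),(460,550)]])
E
```

```text
key [ 0.5611082  -0.41542515  0.044     ] [ 0.37710501 -0.41805074  0.044     ] 0.18402191913038082 0.817512431410672 [ 0.46910661 -0.41673794  0.044     ]
((436.39044189453125, 147.25315856933594), (82.24990844726562, 16.998050689697266), 83.1572265625)
((150.54757690429688, 38.639366149902344), (40.57097625732422, 47.35895919799805), 151.4792938232422) head [ 0.60661088 -0.19491812  0.112     ]
plate end [ 0.40355443 -0.11881927  0.008     ] [ 0.39055948 -0.18832755  0.008     ] [ 0.39705696 -0.15357341  0.008     ] 0.0707125825396832
edge yaw -11.815353075569869
near post notch [ 0.54084468 -0.19327791  0.06      ] far [ 0.43307583 -0.16620194  0.06      ]
rack corners [array([ 0.5504, -0.3814,  0.008 ]), array([ 0.5481, -0.4532,  0.008 ]), array([ 0.3815, -0.4523,  0.008 ]), array([ 0.3817, -0.3832,  0.008 ])]
```

```bash
python3 - <<'E'
from h import *
r.move_to([0.46,-0.18,0.25],qd(-11)); r.sleep(0.2);st()
np.save('/tmp/w2T.npy',tool_T()); snap('wrist','w2')
E
```

```text
t 5.14 p [ 0.4605 -0.1813  0.2511] q [-0.47  0.25  1.79 -0.    1.09  1.3 ] F [ 1.   0.  -0.5] M [0.03 0.   0.  ] op 1.001
```

View pics/w2.png

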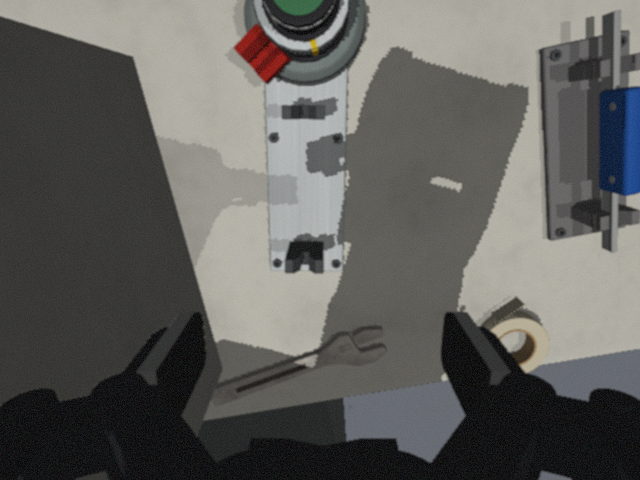

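```bash
python3 -c "
import cv2,numpy as np
a=cv2.imread('pics/w2.png')
cv2.imwrite('pics/c3.png',cv2.resize(a[0:120,220:380],None,fx=5,fy=5,interpolation=cv2.INTER_CUBIC))
cv2.imwrite('pics/c4.png',cv2.resize(a[95:285,250:360],None,fx=3.1,fy=3.1,interpolation=cv2.INTER_CUBIC))"
```

```text
(no output)
```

View pics/c3.png

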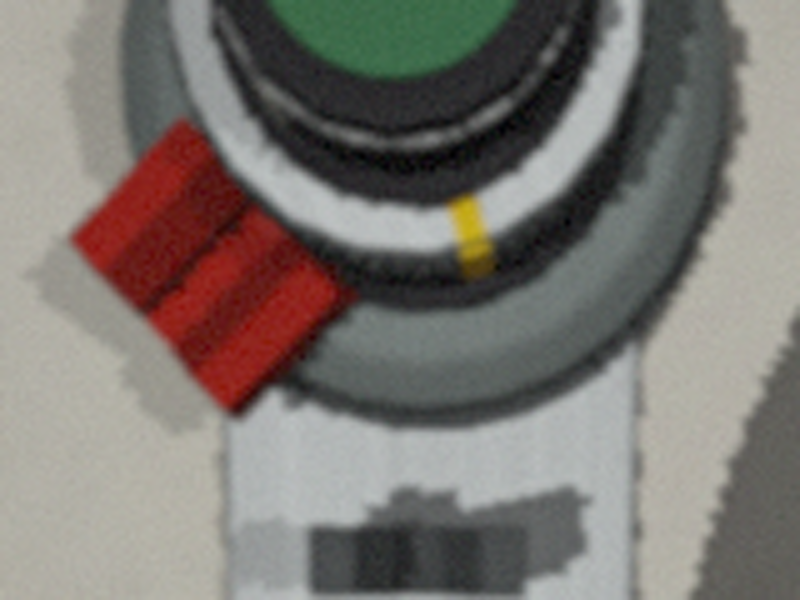

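View pics/c4.png

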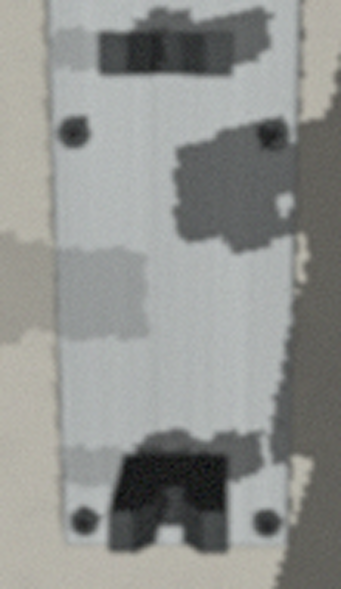

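```bash
python3 - <<'E'
from h import *
w=load('w2');T=np.load('/tmp/w2T.npy')@w['mount']; print(T[:3,3])
R=lambda u,v,z: ray(w,T,u,v,z)[:2]
c3=lambda u,v,z:R(220+u/5,u*0+v/5,z); c4=lambda u,v,z:R(250+u/3.1,95+v/3.1,z)
ang=lambda d: np.rad2deg(np.arctan2(d[1],d[0]))
b=[c4(*p,.008) for p in [(73,131),(272,133),(85,521),(267,521)]]
m1=(b[0]+b[1])/2;m2=(b[2]+b[3])/2;print('bolts',m1,m2,ang(m1-m2), ang(b[0]-b[2]),ang(b[1]-b[3]))
n=c4(166,53,.06);f=c4(169,528,.06);print('posts',n,f,np.linalg.norm(n-f),ang(n-f))
h=np.array([.6066,-.1949]);
g=ang(n-f); u=(n-f)/np.linalg.norm(n-f)
print('axis from posts',n+u*.069,f+u*.19)
l1=c3(72,240,.054);l2=c3(235,412,.054);print('lug',l1,l2,np.linalg.norm(l1-l2),'normal dir',ang(l1-l2)+90, 'by centre',ang((l1+l2)/2-h),np.linalg.norm((l1+l2)/2-h))
print('tick',ang(c3(466,200,.08)-h),np.linalg.norm(c3(466,200,.08)-h))
E
```

```text
[ 0.5344044  -0.19592491  0.37236407]
bolts [ 0.51790192 -0.17714951] [ 0.40358289 -0.15443907] -11.236001807269313 -11.28824199279633 -11.183513615930607
posts [ 0.5383347  -0.18201716] [ 0.42067202 -0.15813857] 0.12006120877776613 -11.471872505549447
axis from posts [ 0.60595625 -0.19574036] [ 0.60687629 -0.19592707]
lug [ 0.59074423 -0.14214837] [ 0.56385764 -0.1597281 ] 0.03212375369360301 normal dir 123.1785735582128 by centre 123.68214585644961 0.05283059321591807
tick -172.3684613198413 0.025923869347445175
```

```bash
python3 - <<'E'
from h import *
A=[.6063,-.1955]
r.move_to(A+[.19],qd(40)); r.set_gripper(0.85); st()
r.move_linear(A+[.106],vel=.15); st()
r.set_gripper(0.0,60); st()
for p in (52,64,76,85.3): r.move_to(A+[.106],qd(p))
r.sleep(.2); st()
E
```

```text
t 6.28 p [ 0.6061 -0.1956  0.1908] q [-0.39  0.57  1.47 -0.    1.1   0.49] F [ 0.4 -0.6 -0.3] M [-0.04 -0.02 -0.06] op 0.847
t 6.98 p [ 0.6068 -0.1957  0.1068] q [-0.39  0.68  1.52 -0.    0.94  0.49] F [-0.3 -0.5  0.8] M [-0.03 -0.04 -0.01] op 0.851
t 7.37 p [ 0.6067 -0.1956  0.1073] q [-0.38  0.67  1.52  0.    0.94  0.49] F [-2.4  0.6  6.7] M [ 0.24  0.4  -0.01] op 0.486
t 8.8 p [ 0.6067 -0.1957  0.1074] q [-0.38  0.67  1.52 -0.    0.94 -0.3 ] F [-1.7  0.5  6.8] M [0.16 0.36 0.06] op 0.484
```

```bash
python3 - <<'E'
from h import *
A=[.6063,-.1955]
r.set_gripper(0.85); st()
r.move_linear(A+[.2],vel=.3)
r.move_to([0.49,-0.172,0.25],qd(-11.35)); r.sleep(.2); st()
np.save('/tmp/w3T.npy',tool_T()); snap('wrist','w3')
a=cv2.imread('pics/w3.png')
cv2.imwrite('pics/c5.png',cv2.resize(a[0:150,220:420],None,fx=4,fy=4,interpolation=cv2.INTER_CUBIC))
E
```

```text
t 9.21 p [ 0.6063 -0.1955  0.106 ] q [-0.39  0.68  1.52 -0.    0.94 -0.3 ] F [ 0.8  0.1 -1. ] M [-0.05 -0.02  0.01] op 0.849
t 11.33 p [ 0.4901 -0.172   0.2498] q [-0.43  0.3   1.73 -0.    1.11  1.34] F [-1.1  0.3  0.2] M [0.03 0.02 0.04] op 0.85
```

View pics/c5.png

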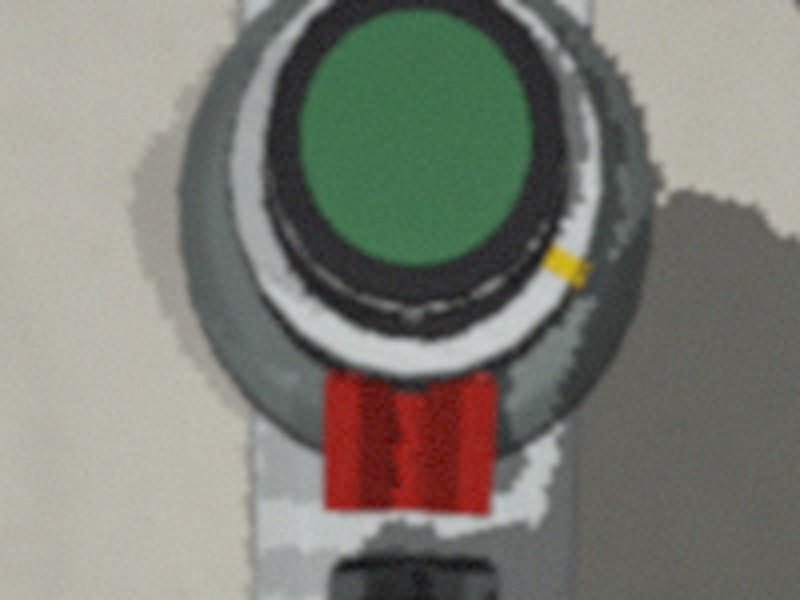

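```bash
python3 - <<'E'
from h import *
w=load('w3');T=np.load('/tmp/w3T.npy')@w['mount']
R=lambda u,v,z: ray(w,T,u,v,z)[:2]
c=lambda u,v,z:R(220+u/4,v/4,z)
ang=lambda d: np.rad2deg(np.arctan2(d[1],d[0]))
p=w['pixels'].astype(int)
g=((p[...,1]>p[...,0]+25)&(p[...,1]>p[...,2]+10)).astype('uint8'); g[100:]=0
e=cv2.fitEllipse(max(cv2.findContours(g,0,1)[0],key=len));h=R(*e[0],.112);print('head',h)
for h in (h,np.array([.6063,-.1955])):
  l1=c(325,509,.054);l2=c(492,514,.054);print('lug normal',ang(l1-l2)+90,'centre',ang((l1+l2)/2-h),np.linalg.norm((l1+l2)/2-h))
  rm=cv2.inRange(w['pixels'],(120,0,0),(255,60,60));ys,xs=np.nonzero(rm[:,280:360]);mm=R(xs.mean()+280,ys.mean(),.052);print('red centroid',mm,ang(mm-h))
# posts: dark mask
cv2.imwrite('pics/c6.png',cv2.resize(cv2.imread('pics/w3.png')[130:320,250:390],None,fx=3.1,fy=3.1,interpolation=cv2.INTER_CUBIC))
E
```

```text
head [ 0.60675141 -0.19548647]
lug normal 167.06923442890542 centre 167.70704098381609 0.05424841968724874
red centroid [ 0.56550891 -0.18654   ] 167.76081857090358
lug normal 167.06923442890542 centre 167.590633838141 0.05381035154387105
red centroid [ 0.56550891 -0.18654   ] 167.6113977232798
```

View pics/c6.png

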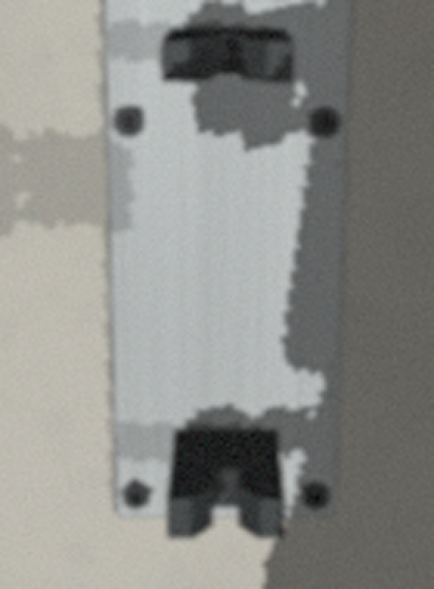

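```bash
python3 - <<'E'
from h import *
w=load('w3');T=np.load('/tmp/w3T.npy')@w['mount']
R=lambda u,v,z: ray(w,T,u,v,z)[:2]
c=lambda u,v,z:R(250+u/3.1,130+v/3.1,z)
ang=lambda d: np.rad2deg(np.arctan2(d[1],d[0]))
n=c(228,55,.06);f=c(225.5,518,.06);print('posts',n,f,ang(n-f))
b=[c(*p,.008) for p in [(129,121),(324,121),(137,494),(316,494)]]
m1=(b[0]+b[1])/2;m2=(b[2]+b[3])/2;print('bolts',m1,m2,ang(m1-m2))
r.move_linear([0.42,-0.30,0.25],vel=.4)
r.move_to([0.41,-0.417,0.24],qd(0.5)); r.sleep(.2); st()
np.save('/tmp/w4T.npy',tool_T()); snap('wrist','w4')
E
```

```text
posts [ 0.53966122 -0.1822182 ] [ 0.4195356  -0.15761751] -11.573656231630027
bolts [ 0.51750219 -0.17737302] [ 0.40337885 -0.1546148 ] -11.277854574288487
t 12.64 p [ 0.4107 -0.4158  0.2403] q [-0.87  0.43  1.57  0.    1.14  0.69] F [0.6 0.5 0.6] M [-0.04 -0.02  0.05] op 0.848
```

View pics/w4.png

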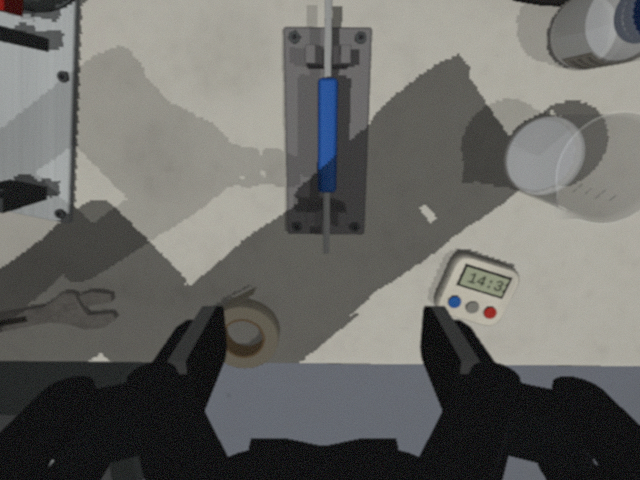

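```bash
python3 - <<'E'
from h import *
w=load('w4');T=np.load('/tmp/w4T.npy')@w['mount']; print(T[:3,3])
R=lambda u,v,z: ray(w,T,u,v,z)[:2]
ang=lambda d: np.rad2deg(np.arctan2(d[1],d[0]))
p=w['pixels'].astype(int)
m=((p[...,2]>p[...,0]+40)&(p[...,2]>p[...,1]+25)).astype('uint8')*255;m[:, :300]=0;m[:,360:]=0;m[:60]=0;m[220:]=0
rc=cv2.minAreaRect(np.argwhere(m)[:,::-1].astype(np.float32));bx=cv2.boxPoints(rc);print(rc,bx.tolist())
q=np.array([R(*b,.064) for b in bx]);print(q,q.mean(0))
i=np.argsort(-q[:,0]);d=q[i[:2]].mean(0)-q[i[2:]].mean(0);print('yaw',ang(d),np.linalg.norm(d))
print('strip low end',R(326,253,.044),'strip at top',R(328.5,10,.044),R(326,230,.044),ang(R(328.5,10,.044)-R(326,253,.044)))
print('rack',[R(u,v,.008).round(4) for u,v in [(284,27),(372,27),(365,234),(288,234)]])
cs=np.array([R(u,v,.008) for u,v in [(284,27),(372,27),(365,234),(288,234)]]);print(cs.mean(0),ang(cs[:2].mean(0)-cs[2:].mean(0)))
print([R(u,v,.008).round(4) for u,v in [(294.5,36.5),(361,36.5),(354.5,227),(297,227)]])
cs=np.array([R(u,v,.008) for u,v in [(294.5,36.5),(361,36.5),(354.5,227),(297,227)]]);print(cs.mean(0),ang(cs[:2].mean(0)-cs[2:].mean(0)))
cv2.imwrite('pics/c7.png',cv2.resize(cv2.imread('pics/w4.png')[0:260,270:390],None,fx=2.3,fy=2.3,interpolation=cv2.INTER_CUBIC))
E
```

```text
[ 0.48618842 -0.41512352  0.36148031]
((327.5, 134.5), (113.0, 19.0), 90.0) [[318.0, 78.0], [337.0, 78.0], [337.0, 191.0], [318.0, 191.0]]
[[ 0.50902151 -0.41113243]
 [ 0.50916138 -0.42409954]
 [ 0.43130043 -0.42574087]
 [ 0.43114523 -0.41169019]] [ 0.47015714 -0.41816576]
yaw 0.8089930686068068 0.07787637946617834
strip low end [ 0.37573219 -0.41844767] strip at top [ 0.55474434 -0.41785696] [ 0.39551218 -0.41819009] 0.18906615368805002
rack [array([ 0.5503, -0.3835]), array([ 0.551 , -0.4524]), array([ 0.3819, -0.454 ]), array([ 0.3811, -0.3841])]
[ 0.46605544 -0.41849265] 0.3689142358857359
[array([ 0.5436, -0.3916]), array([ 0.5442, -0.4441]), array([ 0.3883, -0.4442]), array([ 0.3878, -0.3923])]
[ 0.46597259 -0.41806176] 0.1557333797386811
```

View pics/c7.png

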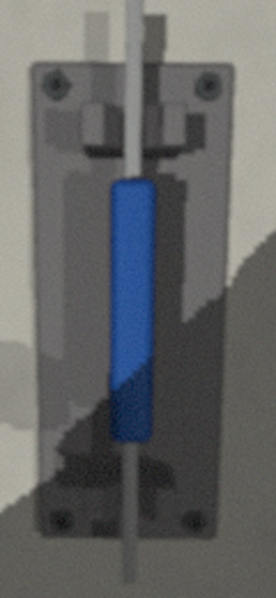

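```bash
python3 - <<'E'
from h import *
K=[.4700,-.4182]
r.move_to(K+[.15],qd(0.5)); st()
r.move_linear(K+[.051],vel=.12); st()
r.set_gripper(0,50); st()
r.move_linear(K+[.16],vel=.15); r.sleep(.1); st()
A=np.array([.6064,-.1955]); d=np.deg2rad(168.6); S=A+.1295*np.array([np.cos(d),np.sin(d)]); print(S)
r.move_linear(list(S)+[.16],rot=qd(-11.4),vel=.25); r.sleep(.2); st()
np.save('/tmp/w5T.npy',tool_T()); snap('wrist','w5'); snap('scene','s5'); snap('side','d5')
E
```

```text
t 13.2 p [ 0.47   -0.4181  0.1506] q [-0.8   0.61  1.52 -0.    1.01  0.76] F [ 0.7  0.3 -0.2] M [0.   0.03 0.02] op 0.853
t 14.18 p [ 0.4703 -0.4186  0.0519] q [-0.8   0.74  1.56  0.    0.84  0.76] F [0.  0.5 0. ] M [-0.03 -0.02  0.02] op 0.85
t 14.73 p [ 0.4701 -0.4183  0.0513] q [-0.8   0.74  1.56 -0.    0.84  0.76] F [-1.2  0.5  4.2] M [ 0.08  0.09 -0.05] op 0.154
t 15.71 p [ 0.4696 -0.4178  0.1587] q [-0.8   0.6   1.52 -0.    1.03  0.76] F [ 0.3  0.8 -1.8] M [-0.05  0.   -0.02] op 0.157
[ 0.47945488 -0.16990337]
t 17.05 p [ 0.4794 -0.1706  0.1599] q [-0.43  0.4   1.84 -0.    0.9   1.34] F [ 0.3 -0.3 -1.6] M [-0.01  0.04 -0.03] op 0.158
```

View pics/w5.png

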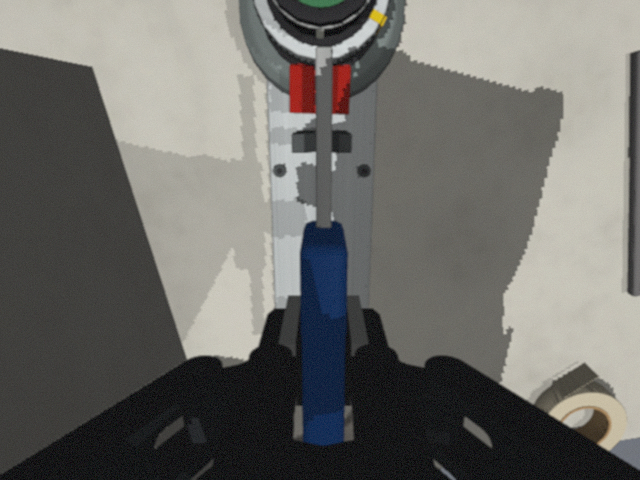

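View pics/s5.png

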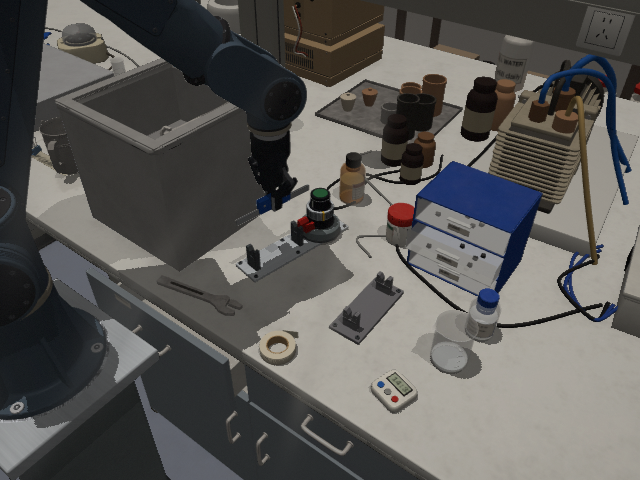

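View pics/d5.png

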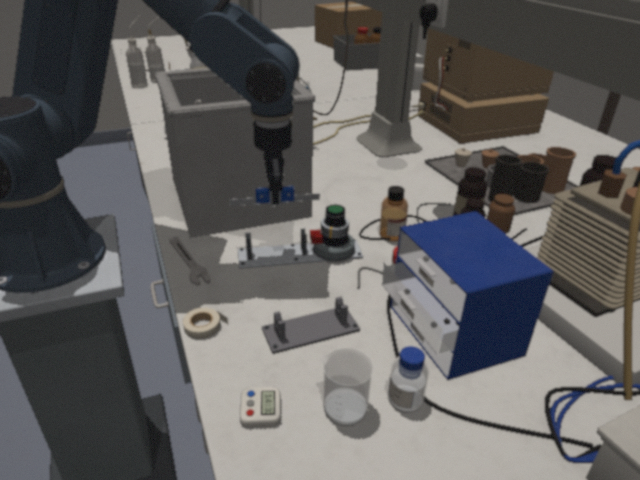

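```bash
python3 - <<'E'
from h import *
w=load('w5');T=np.load('/tmp/w5T.npy')@w['mount']
R=lambda u,v,z: ray(w,T,u,v,z)[:2]
ang=lambda d: np.rad2deg(np.arctan2(d[1],d[0]))
cv2.imwrite('pics/c8.png',cv2.resize(cv2.imread('pics/w5.png')[20:240,280:370],None,fx=2.7,fy=2.7,interpolation=cv2.INTER_CUBIC))
t=R(323.5,47,.153);b=R(324,225,.153);A=np.array([.6064,-.1955])
print(t,b,ang(t-b),np.linalg.norm(t-A),'mid', t-.094*np.array([np.cos(np.deg2rad(-11.4)),np.sin(np.deg2rad(-11.4))]))
l=[R(u,v,.054) for u,v in [(290,112),(350,112)]];print('lug',ang(np.mean(l,0)-A), ang(l[0]-l[1])+90)
E
```

```text
[ 0.5711484  -0.18941563] [ 0.51912163 -0.17909967] -11.215242514042162 0.035772825634611684 mid [ 0.47900291 -0.17083584]
lug 167.68677921333347 168.5894693109692
```

View pics/c8.png

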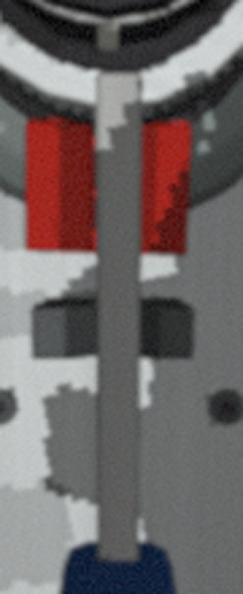

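```bash
python3 - <<'E'
from h import *
S=[.4795,-.1701]
for z,v in ((.09,.15),(.080,.06),(.075,.05),(.070,.05),(.066,.05),(.063,.04),(.061,.04)):
    r.move_linear(S+[z],vel=v); st()
    if abs(r.current_contact_force()[2])>15: print('stop');break
np.save('/tmp/w6T.npy',tool_T()); snap('wrist','w6'); snap('scene','s6'); snap('side','d6')
a=cv2.imread('pics/s6.png')[150:290,220:370];b=cv2.imread('pics/d6.png')[180:280,220:370]
cv2.imwrite('pics/c9.png',np.vstack([cv2.resize(a,(525,490)),cv2.resize(b,(525,350))])[:, :][:840:1] if 0 else cv2.resize(np.vstack([a,b]),None,fx=2.4,fy=2.4,interpolation=cv2.INTER_CUBIC))
E
```

```text
t 17.82 p [ 0.4799 -0.1703  0.0905] q [-0.43  0.51  1.88  0.    0.74  1.34] F [-1.   0.2 -1.4] M [0.03 0.01 0.  ] op 0.158
t 18.13 p [ 0.4795 -0.1701  0.08  ] q [-0.43  0.53  1.89 -0.    0.72  1.34] F [-0.1 -0.1 -1.4] M [-0.01 -0.02  0.04] op 0.154
t 18.38 p [ 0.4794 -0.1701  0.0748] q [-0.43  0.54  1.89 -0.    0.71  1.34] F [ 0.6 -0.1 -1.7] M [-0.02  0.04  0.01] op 0.157
t 18.63 p [ 0.4793 -0.17    0.0697] q [-0.43  0.55  1.89 -0.    0.7   1.34] F [-0.4  0.5 -1.9] M [-0.03 -0.01 -0.02] op 0.153
t 18.88 p [ 0.4794 -0.1699  0.0657] q [-0.43  0.56  1.89  0.    0.69  1.34] F [ 0.9  1.5 -1.4] M [ 0.32 -0.02  0.09] op 0.157
t 19.13 p [ 0.4794 -0.17    0.0628] q [-0.43  0.56  1.89  0.    0.69  1.34] F [-0.1  1.4 -3.9] M [ 0.28 -0.06  0.19] op 0.152
t 19.38 p [ 0.4797 -0.1702  0.0613] q [-0.43  0.57  1.89  0.    0.68  1.34] F [0.4 1.8 4. ] M [0.49 0.37 0.12] op 0.156
```

View pics/w6.png

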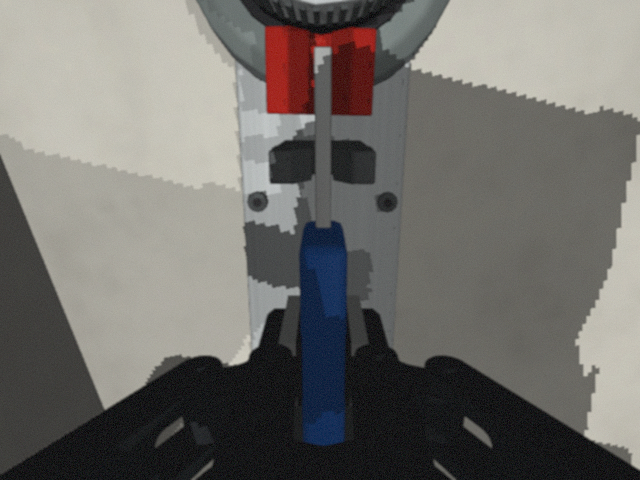

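View pics/c9.png

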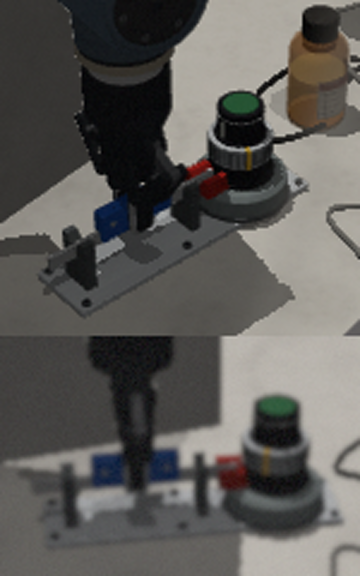

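Fz turns upward at TCP 0.061, the expected floor height, and the strip is in the slots of the lug and posts. I'll press lightly and release.

```bash
python3 - <<'E'
from h import *
S=[.4795,-.1701]
r.move_linear(S+[.0598],vel=.03); st()
r.set_gripper(.5); r.sleep(.2); st()
r.move_linear(S+[.17],vel=.25); r.sleep(.2); st()
np.save('/tmp/w7T.npy',tool_T()); snap('wrist','w7'); snap('scene','s7'); snap('side','d7')
a=cv2.imread('pics/s7.png')[150:290,220:370];b=cv2.imread('pics/d7.png')[180:280,220:370]
cv2.imwrite('pics/c10.png',cv2.resize(np.vstack([a,b]),None,fx=2.4,fy=2.4,interpolation=cv2.INTER_CUBIC))
E
```

```text
t 19.78 p [ 0.4798 -0.1702  0.0611] q [-0.43  0.57  1.89  0.    0.68  1.34] F [-4.3  5.3 22.7] M [0.86 1.12 0.14] op 0.16
t 20.38 p [ 0.4795 -0.1701  0.0597] q [-0.43  0.57  1.89 -0.    0.68  1.34] F [-0.7  0.8 -0.1] M [-0.05 -0.03 -0.03] op 0.498
t 21.17 p [ 0.479  -0.1699  0.1689] q [-0.43  0.39  1.84 -0.    0.92  1.34] F [ 1.2  0.3 -0.7] M [ 0.05  0.04 -0.01] op 0.498
```

View pics/w7.png

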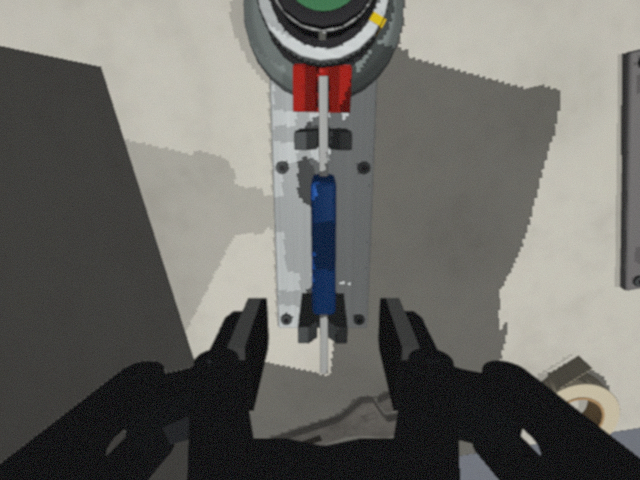

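View pics/c10.png

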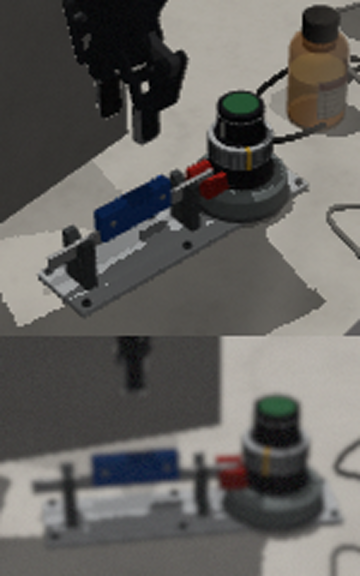

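```bash
python3 - <<'E'
from h import *
w=load('w7');T=np.load('/tmp/w7T.npy')@w['mount']
for u,v in [(323,200),(323,290),(324,110),(324,345),(320,5)]:
    d=float(np.median(w['depth'][v-2:v+3,u-1:u+2]));print((T@[(u-w['cx'])/w['fx']*d,(v-w['cy'])/w['fy']*d,d,1])[:3].round(4))
A=[.6064,-.1955]
r.move_linear([.53,-.18,.22],vel=.3)
r.move_to(A+[.19],qd(110)); r.set_gripper(1.0); st()
r.move_linear(A+[.12],vel=.2)
for z in (.1,.09,.085,.080):
    r.move_linear(A+[z],vel=.08); F=r.current_contact_force(); print(z,np.round(F,1))
    if abs(F[2])>10: break
snap('scene','s8');snap('side','d8')
a=cv2.imread('pics/s8.png')[150:290,220:370];b=cv2.imread('pics/d8.png')[180:280,220:370]
cv2.imwrite('pics/c11.png',cv2.resize(np.vstack([a,b]),None,fx=2.4,fy=2.4,interpolation=cv2.INTER_CUBIC))
E
```

```text
[ 0.509  -0.1759  0.0746]
[ 0.4572 -0.1655  0.0748]
[ 0.5543 -0.1855  0.0546]
[ 0.409  -0.1564  0.0544]
[ 0.5922 -0.1915  0.1132]
t 24.02 p [ 0.6064 -0.1955  0.19  ] q [-0.38  0.57  1.47 -0.    1.1  -0.73] F [-0.4  0.2  0.8] M [ 0.01  0.01 -0.01] op 1.003
0.1 [ 1.3 -0.7  0.7]
0.09 [0.  0.6 0.6]
0.085 [ 0.8 -0.1  0.6]
0.08 [ 0.6 -0.1  0.1]
```

View pics/c11.png

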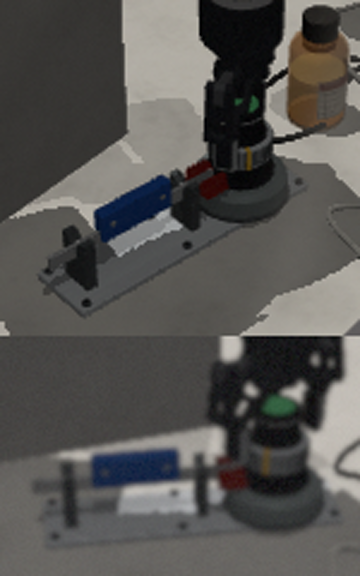

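```bash
python3 - <<'E'
from h import *
A=[.6064,-.1955]
r.move_linear(A+[.075],vel=.05); st()
r.set_gripper(0,90); r.sleep(.1); st()
M0=r.current_torque()[2]
p=110
while p>41:
    p-=6 if p>52 else 2
    r.move_to(A+[.075],qd(p)); M=r.current_torque(); F=r.current_contact_force()
    print(p,np.round(M,2),np.round(F,1),round(r.current_t(),2))
    if abs(M[2])>1.0 or np.linalg.norm(F)>45: print('stop');break
r.sleep(.1);st()
E
```

```text
t 26.05 p [ 0.6062 -0.1954  0.0746] q [-0.38  0.72  1.53 -0.    0.89 -0.73] F [-0.4  0.5 -0.1] M [ 0.02 -0.04 -0.01] op 1.0
t 26.52 p [ 0.6067 -0.1955  0.0758] q [-0.38  0.72  1.53  0.    0.89 -0.73] F [-1.2  1.9  7.2] M [ 0.19  0.38 -0.05] op 0.686
104 [ 0.23  0.42 -0.05] [-1.6  1.5  5.8] 26.77
98 [ 0.18  0.41 -0.07] [-0.8  1.9  6.3] 27.02
92 [ 0.22  0.41 -0.07] [-1.2  1.5  5.9] 27.27
86 [ 0.26  0.42 -0.08] [-1.3  1.8  6.6] 27.52
80 [ 0.29  0.38 -0.11] [-0.3  1.2  6.3] 27.77
74 [ 0.32  0.39 -0.09] [-1.6  1.6  6.2] 28.02
68 [ 0.31  0.32 -0.13] [-0.6  2.   6.1] 28.27
62 [ 0.34  0.31 -0.1 ] [-0.6  1.6  5.8] 28.52
56 [ 0.34  0.34 -0.09] [-0.7  1.5  5.1] 28.77
50 [ 0.32  0.26 -0.07] [-0.   1.4  6.5] 29.02
48 [ 0.39  0.28 -0.08] [-0.9  0.7  6.4] 29.27
46 [ 0.38  0.26 -0.01] [-1.6  0.8  6.1] 29.52
44 [0.4  0.23 0.79] [-0.6  0.8  4.9] 29.77
42 [0.36 0.36 2.99] [-0.6 -0.6  5.7] 30.02
stop
t 30.12 p [ 0.6067 -0.1956  0.0758] q [-0.38  0.72  1.53 -0.    0.89  0.45] F [-0.3 -0.7  5.2] M [0.32 0.35 2.96] op 0.688
```

```bash
python3 - <<'E'
from h import *
A=[.6064,-.1955]
r.move_to(A+[.075],qd(43.5)); st()
r.set_gripper(1.0); st()
r.move_linear(A+[.2],vel=.25)
r.move_to([0.49,-0.172,0.25],qd(-11.35)); r.sleep(.2); st()
np.save('/tmp/w9T.npy',tool_T()); snap('wrist','w9')
a=cv2.imread('pics/w9.png')
cv2.imwrite('pics/c12.png',cv2.resize(a[0:150,220:420],None,fx=4,fy=4,interpolation=cv2.INTER_CUBIC))
E
```

```text
t 30.38 p [ 0.6068 -0.1956  0.0759] q [-0.38  0.72  1.53 -0.    0.89  0.42] F [0.  0.1 5.9] M [0.29 0.25 1.56] op 0.686
t 30.77 p [ 0.6064 -0.1955  0.075 ] q [-0.39  0.72  1.53  0.    0.89  0.43] F [-0.1  0.2  0.3] M [ 0.05 -0.   -0.02] op 1.003
t 32.49 p [ 0.4903 -0.172   0.2494] q [-0.43  0.3   1.73  0.    1.11  1.34] F [0.1 0.2 0.5] M [ 0.01  0.06 -0.03] op 1.002
```

View pics/c12.png

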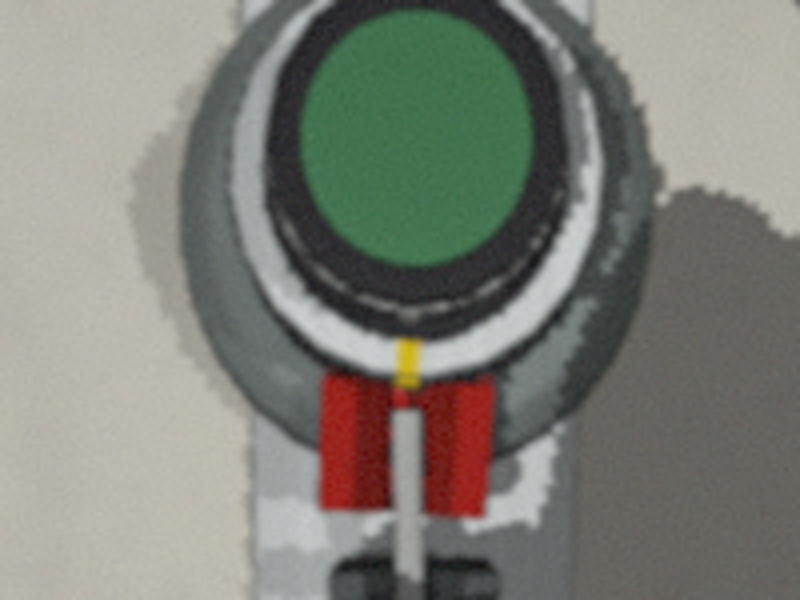

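```bash
python3 - <<'E'
from h import *
ang=lambda d: np.rad2deg(np.arctan2(d[1],d[0]))
for fn,c1,c2 in (('w3',(325,509),(492,514)),('w9',(320,508),(486,516))):
    w=load(fn);T=np.load('/tmp/%sT.npy'%fn)@w['mount']
    c=lambda u,v,z:ray(w,T,220+u/4,v/4,z)[:2]
    h=np.array([.6064,-.1955]);l1=c(*c1,.054);l2=c(*c2,.054);print('normal',ang(l1-l2)+90,'centre',ang((l1+l2)/2-h))
    p=w['pixels'].astype(int);m=((p[...,0]>110)&(p[...,1]<60)&(p[...,2]<60)).astype('uint8');m[:90]=0;m[135:]=0;m[:,:290]=0;m[:,350:]=0
    q=np.argwhere(m)[:,::-1].astype(np.float32);rc=cv2.minAreaRect(q);bx=cv2.boxPoints(rc);print(rc)
    b=[ray(w,T,*x,.054)[:2] for x in bx]; print([round(ang(b[i]-b[i-1]),2) for i in range(4)], ang(np.mean(b,0)-h))
    y=((p[...,0]>140)&(p[...,1]>110)&(p[...,2]<60));ys,xs=np.nonzero(y);print('tick',ang(ray(w,T,xs.mean(),ys.mean(),.08)[:2]-h))
E
```

```text
normal 167.06923442890542 centre 167.61347380869762
((322.0, 110.0), (34.0, 42.0), 90.0)
[np.float64(-12.21), np.float64(-101.28), np.float64(169.56), np.float64(78.72)] 167.1461413599547
tick -129.86139961490895
normal 166.09489933554065 centre 166.41239356488384
((320.9875793457031, 111.23619079589844), (42.677772521972656, 32.639034271240234), 3.012787342071533)
[np.float64(75.85), np.float64(-15.39), np.float64(-104.09), np.float64(166.41)] 166.01011501144367
tick 165.8797369633663
```

```bash
python3 - <<'E'
from h import *
A=[.6064,-.1955]
r.move_to(A+[.19],qd(60)); r.set_gripper(0.85)
r.move_linear(A+[.106],vel=.2)
r.set_gripper(0.0,60); r.sleep(.1); st()
r.move_to(A+[.106],qd(62.3)); r.sleep(.1); st()
r.set_gripper(.85); st()
r.move_linear(A+[.2],vel=.25)
r.move_to([0.49,-0.172,0.25],qd(-11.35)); r.sleep(.2); st()
np.save('/tmp/w10T.npy',tool_T()); snap('wrist','w10')
a=cv2.imread('pics/w10.png')
cv2.imwrite('pics/c13.png',cv2.resize(a[0:150,220:420],None,fx=4,fy=4,interpolation=cv2.INTER_CUBIC))
E
```

```text
t 34.99 p [ 0.6068 -0.1956  0.1078] q [-0.38  0.67  1.52  0.    0.95  0.14] F [-3.8  1.2  8.7] M [ 0.27  0.59 -0.01] op 0.488
t 35.34 p [ 0.6068 -0.1956  0.1078] q [-0.38  0.67  1.52  0.    0.95  0.1 ] F [-4.7  1.9  9.6] M [0.29 0.62 0.07] op 0.486
t 35.75 p [ 0.6064 -0.1956  0.1061] q [-0.38  0.68  1.52 -0.    0.94  0.1 ] F [-0.   0.7 -0. ] M [-0.    0.04 -0.01] op 0.846
t 37.62 p [ 0.4902 -0.172   0.2497] q [-0.43  0.3   1.73 -0.    1.11  1.34] F [1.  1.  0.9] M [-0.03  0.01 -0.01] op 0.848
```

View pics/c13.png

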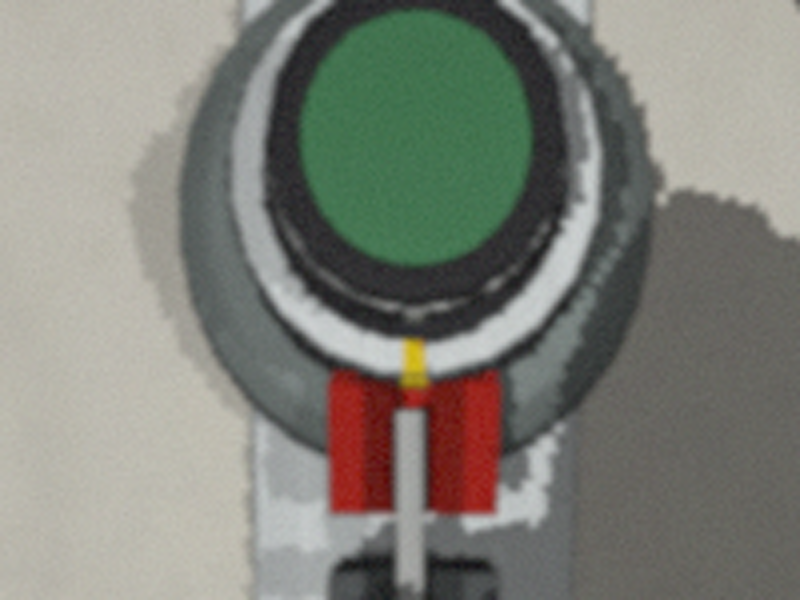

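View pics/w10.png

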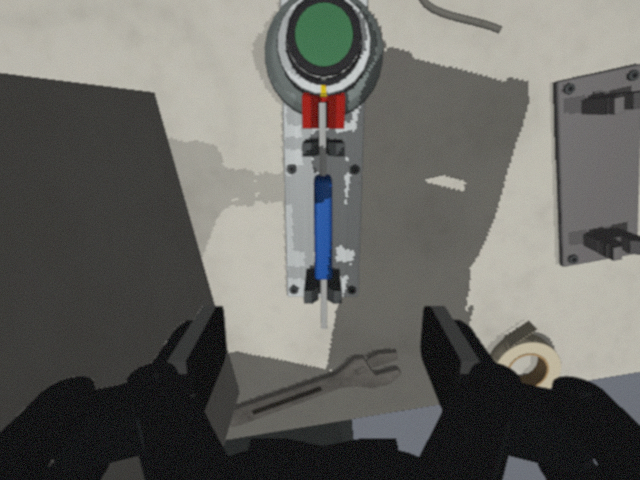

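```bash
python3 - <<'E'
from h import *
ang=lambda d: np.rad2deg(np.arctan2(d[1],d[0]))
w=load('w10');T=np.load('/tmp/w10T.npy')@w['mount']; R=lambda u,v,z: ray(w,T,u,v,z)[:2]
p=w['pixels'].astype(int)
m=((p[...,2]>p[...,0]+30)&(p[...,2]>p[...,1]+20)).astype('uint8');m[:160]=0;m[300:]=0;m[:,:300]=0;m[:,350:]=0
bx=cv2.boxPoints(cv2.minAreaRect(np.argwhere(m)[:,::-1].astype(np.float32)));print(bx.tolist());b=np.array([R(*x,.074) for x in bx]);print('handle',b.mean(0))
print('strip',R(324,325,.054),R(322.5,104,.054),ang(R(322.5,104,.054)-R(324,325,.054)),(R(324,325,.054)+R(322.5,104,.054))/2)
m=((p[...,0]>110)&(p[...,1]<60)&(p[...,2]<60)).astype('uint8');m[:90]=0;m[135:]=0;m[:,:290]=0;m[:,350:]=0
bx=cv2.boxPoints(cv2.minAreaRect(np.argwhere(m)[:,::-1].astype(np.float32)));b=[R(*x,.054) for x in bx];h=np.array([.6064,-.1955]);print([round(ang(b[i]-b[i-1]),2) for i in range(4)], ang(np.mean(b,0)-h))
E
```

```text
[[314.0, 279.0], [314.0, 176.0], [332.0, 176.0], [332.0, 279.0]]
handle [ 0.48128445 -0.17016224]
strip [ 0.39038249 -0.15291809] [ 0.57045238 -0.18752621] -10.879173908932113 [ 0.48041743 -0.17022215]
[np.float64(-12.15), np.float64(-101.27), np.float64(169.62), np.float64(78.74)] 168.13814984641672
```

```bash
python3 - <<'E'
from h import *
S=[.4797,-.1702]
r.move_to(S+[.17],qd(-11.2)); r.set_gripper(.5)
r.move_linear(S+[.061],vel=.15); st()
r.set_gripper(0,50); r.sleep(.1); st()
r.move_linear(S+[.085],vel=.05); st()
r.move_linear(S+[.16],vel=.15)
K=[.4662,-.4182]
r.move_linear(K+[.15],rot=qd(0.4),vel=.25); r.sleep(.2); st()
np.save('/tmp/w11T.npy',tool_T()); snap('wrist','w11')
E
```

```text
t 39.36 p [ 0.4801 -0.1704  0.0617] q [-0.43  0.57  1.89  0.    0.68  1.33] F [0.1 0.5 0.8] M [-0.06  0.05 -0.04] op 0.508
t 39.83 p [ 0.4801 -0.1704  0.0618] q [-0.43  0.57  1.89  0.    0.68  1.33] F [-0.7  0.4  5.9] M [ 0.05  0.25 -0.1 ] op 0.149
t 40.46 p [ 0.4797 -0.1702  0.0851] q [-0.43  0.52  1.88  0.    0.73  1.33] F [-0.7  0.2 -2.2] M [ 0.03 -0.   -0.04] op 0.154
t 42.45 p [ 0.4665 -0.4174  0.1502] q [-0.8   0.6   1.53  0.    1.01  0.76] F [ 0.   0.2 -1.7] M [-0.06 -0.01 -0.02] op 0.152
```

View pics/w11.png

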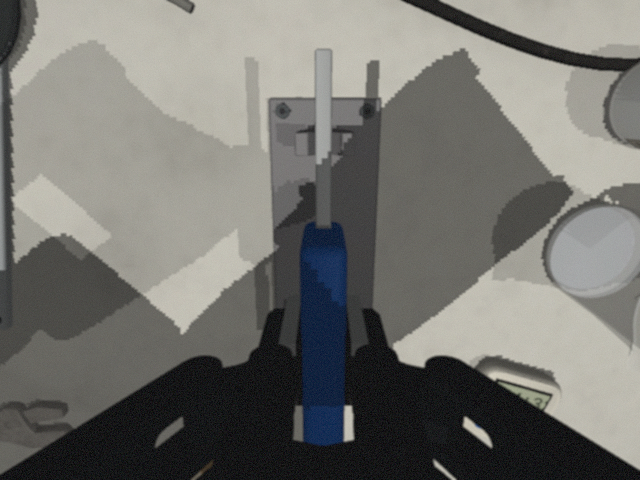

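```bash
python3 - <<'E'
from h import *
w=load('w11');T=np.load('/tmp/w11T.npy')@w['mount']; R=lambda u,v,z: ray(w,T,u,v,z)[:2]
print('rack top edge',R(269,99,.008),R(381,99,.008),'key',R(323,50,.143),R(323.5,225,.143),'post',R(295,130,.05),R(351,130,.05))
K=[.4662,-.4182]
for z,v in ((.08,.15),(.070,.06),(.065,.05),(.060,.05),(.056,.05),(.053,.04),(.051,.04)):
    r.move_linear(K+[z],vel=v); st()
    if abs(r.current_contact_force()[2])>15: print('stop');break
E
```

```text
rack top edge [ 0.54996654 -0.38342689] [ 0.55055635 -0.45206585] key [ 0.5594261  -0.41661821] [ 0.50707369 -0.41723153] post [ 0.53338769 -0.40198253] [ 0.53364335 -0.43146087]
t 43.12 p [ 0.4665 -0.4185  0.0806] q [-0.81  0.7   1.56  0.    0.88  0.76] F [-0.2 -0.3 -1.5] M [-0.01 -0.02  0.03] op 0.153
t 43.43 p [ 0.4662 -0.4181  0.07  ] q [-0.81  0.71  1.57  0.    0.86  0.76] F [ 0.8 -0.3 -1.7] M [-0.01 -0.    0.05] op 0.158
t 43.68 p [ 0.4661 -0.4181  0.0647] q [-0.81  0.72  1.57 -0.    0.86  0.76] F [ 0.  -0.7 -1.6] M [ 0.04 -0.04 -0.02] op 0.156
t 43.93 p [ 0.4661 -0.418   0.0596] q [-0.81  0.73  1.57  0.    0.85  0.76] F [-0.1 -0.1 -1.2] M [-0.05 -0.04 -0.01] op 0.159
t 44.18 p [ 0.4661 -0.4181  0.0557] q [-0.81  0.73  1.57  0.    0.84  0.76] F [-0.7 -0.2 -2.2] M [ 0.01 -0.01  0.01] op 0.155
t 44.43 p [ 0.4661 -0.4181  0.0528] q [-0.81  0.74  1.57 -0.    0.84  0.76] F [-0.1 -0.3 -1.6] M [-0.01 -0.01  0.02] op 0.155
t 44.68 p [ 0.4664 -0.4184  0.0518] q [-0.81  0.74  1.57 -0.    0.83  0.76] F [-2.5  2.2  6.1] M [0.33 0.23 0.04] op 0.155
```

Floor contact at about 0.0515, as expected. I'll press lightly, release, then check the rack and the mount.

```bash
python3 - <<'E'
from h import *
K=[.4662,-.4182]
r.move_linear(K+[.050],vel=.03); st()
r.set_gripper(.5); r.sleep(.2)
r.move_linear(K+[.18],vel=.25)
r.move_linear([.41,-.418,.25],vel=.25); r.sleep(.15); np.save('/tmp/w12T.npy',tool_T()); snap('wrist','w12')
r.move_to([0.49,-0.172,0.25],qd(-11.35)); r.sleep(.2); st()
np.save('/tmp/w13T.npy',tool_T()); snap('wrist','w13'); snap('scene','s13'); snap('side','d13')
ang=lambda d: np.rad2deg(np.arctan2(d[1],d[0]))
w=load('w13');T=np.load('/tmp/w13T.npy')@w['mount']; R=lambda u,v,z: ray(w,T,u,v,z)[:2]
p=w['pixels'].astype(int)
m=((p[...,0]>110)&(p[...,1]<60)&(p[...,2]<60)).astype('uint8');m[:90]=0;m[135:]=0;m[:,:290]=0;m[:,350:]=0
bx=cv2.boxPoints(cv2.minAreaRect(np.argwhere(m)[:,::-1].astype(np.float32)));b=[R(*x,.054) for x in bx];h=np.array([.6064,-.1955]);print([round(ang(b[i]-b[i-1]),2) for i in range(4)], ang(np.mean(b,0)-h))
a=cv2.imread('pics/w13.png')
cv2.imwrite('pics/c14.png',cv2.resize(a[0:150,220:420],None,fx=4,fy=4,interpolation=cv2.INTER_CUBIC))
a=cv2.imread('pics/s13.png')[140:360,220:440];cv2.imwrite('pics/c15.png',cv2.resize(a,None,fx=2.7,fy=2.7,interpolation=cv2.INTER_CUBIC))
w=load('w12');T=np.load('/tmp/w12T.npy')@w['mount'];p=w['pixels'].astype(int)
for u,v in [(327,100),(327,150),(327,180),(327,40),(327,230)]:
    d=float(np.median(w['depth'][v-2:v+3,u-1:u+2]));print((T@[(u-w['cx'])/w['fx']*d,(v-w['cy'])/w['fy']*d,d,1])[:3].round(4))
E
```

```text
t 44.93 p [ 0.4664 -0.4184  0.0518] q [-0.81  0.74  1.57 -0.    0.83  0.76] F [-6.   5.  16.8] M [0.85 0.81 0.01] op 0.154
t 48.11 p [ 0.4899 -0.173   0.2499] q [-0.43  0.3   1.73 -0.    1.11  1.34] F [ 0.1  0.4 -0.4] M [-0.03  0.01 -0.01] op 0.502
[np.float64(-12.34), np.float64(-101.38), np.float64(169.46), np.float64(78.63)] 168.17805712966276
[ 0.4943 -0.419   0.065 ]
[ 0.4595 -0.4194  0.064 ]
[ 0.4374 -0.4196  0.0645]
[ 0.536  -0.4186  0.0444]
[ 0.3926 -0.4202  0.0444]
```

View pics/w12.png

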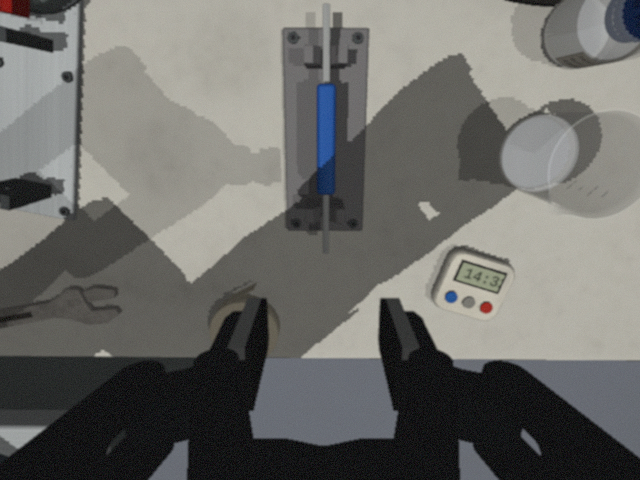

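View pics/c14.png

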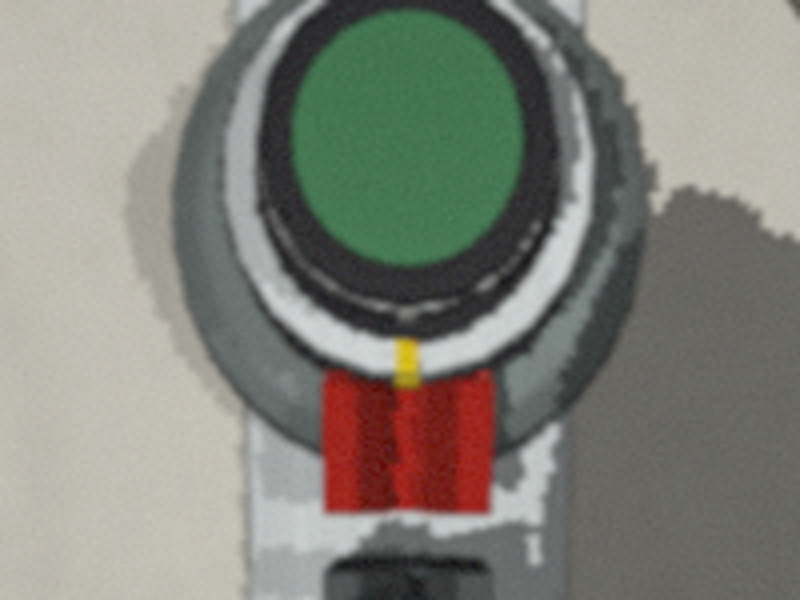

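View pics/c15.png

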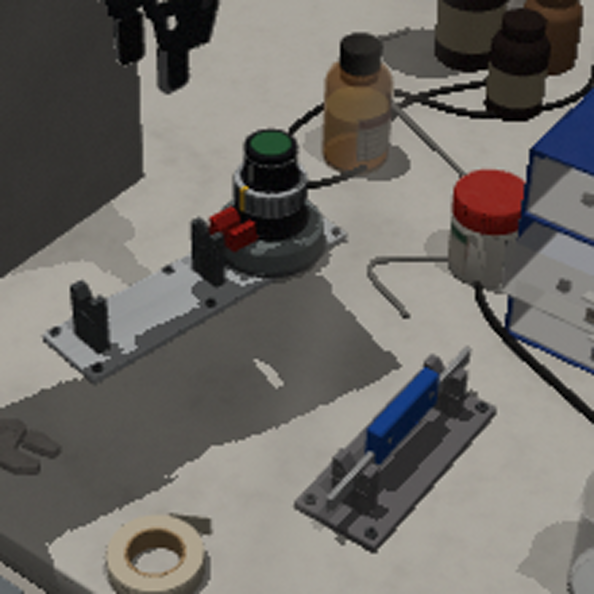

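```bash
python3 - <<'E'
from h import *
r.hand_in(); st()
E
```

```text
the job is handed in; nothing more can be done
the job is handed in; nothing more can be done
```

The job is done and handed in at about 48 s on the robot's clock, under the 72 s limit. No verdict was reported.

I turned the barrel by its head about 45° to line up the lug, then seated the key in the mount's notches and the lug's slot. I turned the ring clockwise about 66° until it met its stop, where the torque rose to about 3 N m. I put the key back in the rack and let go of everything.

**Last checks:**
- **Barrel:** the lug points at about 168.2–168.4° and the posts lie at about 168.6°, so it is lined up within about 0.5°.
- **Ring:** the yellow tick is in line with the white line above the lug.
- **Key:** it is level in both rack notches. The handle top reads 64–65 mm and the strip top 44.4 mm, against nominal 64 and 44 mm for fully down.
- **Bystanders:** the bottle, jar and tape look unmoved in the scene view.

**One correction:** tightening the ring drew the barrel about 2.3° clockwise within the key's clearance. I turned it back by the head while the key was still seated. Pictures before and after I took the key out both show it lined up.

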